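# Clear the rail shear's bed and cycle its pedal

### The arm

A 6-joint arm with a two-finger parallel gripper is mounted at the origin on the work surface. World frame = base frame: x ahead of the robot, y to its left, z up, the work surface at z = 0. Lengths are in m, angles in rad, forces in N, time in s.
With the tool pointing down it reaches from about 0.35 to 0.85 m from the base axis. Payload 8.1 kg.
Tool frame: the origin (TCP) lies at the very end of the fingers, on their centre line; the grasp point (between the pads) lies 19 mm behind it; z points along the fingers, y is the direction in which the jaws open and shut (so a half turn about z gives the same grasp; the last joint's range is limited). The gripper opens to 93 mm and grips with 3 to 60 N. Pads are 15 mm wide; open, the fingers measure 128 mm over their backs; the gripper's body (75 mm by 188 mm) begins 65 mm behind the grasp point.
Start: joints at [-1.386, 0.13, 1.488, -0, 1.523, -0.085], TCP at [0.16, -0.578, 0.219] pointing down, gripper open.
Joint ranges: [-2.96, 2.96], [-0.89, 2.26], [0.02, 2.5], [-1.34, 4.48], [0, 2.73], [-2.66, 2.66]. Speed limits (rad/s): [2.39, 2.39, 2.79, 3.14, 3.14, 3.14].

### API

Orientations are given as a 3x3 rotation matrix whose columns are the frame's x, y, z axes.
In Python, from station import * gives the robot as it stands.
- The arm moves only by the tool step_arm, never from a script. Its argument "series" is a list of rows, each a list of 5 numbers: the shift along the tool's x, y, z in units of 25 mm (1.0 is 25 mm), then the turn about the tool's z in units of 6 degrees (1.0 is 6 degrees), then the finger opening in mm, from 0 to 93. In form: [[x, y, z, twist, grip], ...]. A call has 1 to 12 rows; each row is the pose to reach, as a shift and turn from the pose commanded when the call began, along the tool's axes at that moment; what a row does not reach only later rows make up. A row lasts 1/12 s, in which the tool goes at most 41.7 mm and 7.16 degrees, less where a joint would pass 70% of its speed; a pose out of reach is approached as far as the arm can. A call with a gripper value outside its range is refused whole. The fingers move at their own pace and stop on an object; "grip_force" is the grip in N (left out, the last holds). Time passes only in rows, so rows that repeat a pose let the fingers close. It gives the time, the measured TCP pose, the force and the opening at its end, in the units of the state.
- sense(): the state, without advancing time (a new reading comes with each control period).
- capture(name): name is "side" or "top"; returns the picture (420x560x3 uint8, red, green, blue); there is no depth.
- camera_model(name): a dict with "intrinsics" (3x3 intrinsics, pixels), "pose" (4x4, takes a point from camera to world coordinates). Camera axes: x right, y down, z forward; pixel columns grow to the right and rows downward; lengths in m; the calibration is good to about 2 mm. A picture is of the moment at which its call begins. camera_model takes no time and is no camera call.
- close_job(): hands the job in, once; it reports no verdict.
Trained networks look in the newest picture that a camera, given by its name, has taken for a name from the list of things; names that differ only in an ending like _2 or _b are one class to them, and where a whole thing is asked for, a point or a joint stands for the part that bears it (a point fixed in the world has none). Each returns a list of dicts, best first, with "conf" (0 to 1); they miss things now and then, are a little off and sometimes report something else, mostly with a low value. They report only what shows in the picture. A call takes as long as a camera call. They do not tell look-alikes from the thing itself.
- search_frame(name, camera): "position" ([column, row] in pixels, amid what is visible of it).
The state is a dict: "time": time; "joint_pos": joint angles; "qvel": joint speeds; "joint_efforts": joint torques, N m; "position": TCP position; "ee_rot": TCP orientation; "contact_force": force on the tool from outside, world axes, zero at the start; "ft_torque": the same for the moment, N m; "opening": finger opening in m.
Only numpy, scipy, OpenCV 4.12 (cv2) and the standard library are available. Lean on these libraries where they do the work, as an engineer would, in place of code of your own. Each camera call takes 0.05 s, during which the arm holds its last target. There are 200 camera calls.

### The job

Use the block brush to sweep both aluminium offcuts off the bed of the rail shear into the empty steel scrap tray at one end of it, without touching the offcuts with the fingers, and then stand the brush back on the open bench, bristles down. Only once the bed is clear, press the foot pedal with the gripper all the way down to its stop, hold it there for about a second and let it come back up. Leave the button and the can where they are.

Things in the scene. Friction and masses are not known exactly. Their poses are not given: they have to be found in the camera images.
- shear: Fixed green rail shear; origin at bench level under the middle of its steel bed. Bed: flat channel along y, open at both ends (y = +-120 mm), floor 70 mm high, 120 mm wide between a lip (x = +60, top 82 mm high) and the lower blade bar (x = -60, top 90 mm high). At x = -71 to -105: posts and blade beam, 155 mm high at most; the beam drops 22 mm when the pedal is pressed.
- scrap_tray: Empty open tray of plain sheet steel, 150 (x) x 135 (y) x 52 mm high, walls 3 mm, fixed, against one end of the shear's bed (either end), its axes parallel to the shear's. Origin at the centre of its underside. Its rim is 18 mm lower than the bed floor.
- stock_tray: Clear plastic divided tray full of push buttons for sale, same outer size as the scrap tray, fixed, at the other end of the bed; contents up to 34 mm, rim 52 mm high. Nothing belongs in it. Origin at the centre of its underside.
- offcut_long: Loose offcut of aluminium U channel, 70 (x) x 30 (y) x 24 mm high, walls 4 mm, 60 g, lying open side up on the bed. Origin at the centre of its underside.
- offcut_short: Loose offcut of aluminium U channel, 60 (x) x 34 (y) x 20 mm high, walls 4 mm, 50 g, lying open side up on the bed. Origin at the centre of its underside.
- brush: Loose block brush, bristles down, 180 g: stiff black bristles 102 (x) x 40 (y) x 35 mm high; above them a wooden block 106 x 44 mm, from 35 to 53 mm above the origin; on top a wooden grip ridge 80 (x) x 22 (y) mm, from 53 to 96 mm, to be gripped across y from above. Origin at the centre of the underside of the bristles, z up through the ridge.
- foot_valve: Foot valve, fixed to the bench: dark base plate 180 (x) x 85 (y) x 12 mm that carries the pedal, which is hinged at the heel (x = -70 mm, 34 mm above the bench, axis along y) and rises towards +x. Origin at the centre of the base's underside.
- pedal_toe (a point): Middle of the pedal's toe end, on top of its ribbed rubber tread, where to press straight down; the pedal is 150 mm long and 62 mm wide, and this point lies 122 mm from the hinge and moves with the pedal: about 77 mm above the bench when up, 47 mm when fully down.
- pedal (a joint): Angle of the pedal: 0 up (as the spring holds it), 0.25 rad fully down on its stop. Pressing at the toe takes about 5 N at first and 14 N at the stop; it springs back when let go.
- dome_button: Bystander: loose large white dome push button with a black body, 68 mm in diameter, 60 mm high. Origin at the centre of its underside.
- screw_can: Bystander: loose can, 60 mm in diameter, 70 mm high. Origin at the centre of its underside.
Things that resemble listed ones, but are neither listed nor needed, are in the scene too. What is shaped like the brush but blue is not meant. Leave any blue or orange look-alike of the offcut_long alone.

How it is judged:
On the way, in this order (a step that is already met when the one before it is completed fails the run):
1. both offcuts lie in the scrap tray (x of offcut_long in the frame of scrap_tray between -0.075 and 0.075 m and y of offcut_long in the frame of scrap_tray between -0.0675 and 0.0675 m and z of offcut_long in the frame of scrap_tray between -0.01 and 0.055 m and x of offcut_short in the frame of scrap_tray between -0.075 and 0.075 m and y of offcut_short in the frame of scrap_tray between -0.0675 and 0.0675 m and z of offcut_short in the frame of scrap_tray between -0.01 and 0.055 m), for 0.2 s.
2. the pedal is pressed by the gripper down to its stop (over 0.225 of 0.25 rad) and held for half a second (value of joint pedal above 0.225 rad and contact force between the fingers and foot_valve above 2 N), for 0.5 s.
At the end, for the whole second after the job is handed in: Both offcuts rest in the scrap tray (centres within its walls, under 55 mm above its underside), the pedal is back up (under 0.03 rad), and the brush rests bristles down on the bench (tilt under 0.15 rad, origin under 12 mm high), over 100 mm from the tray's centre (all of step 1 and linear speed of each of offcut_long, offcut_short, brush below 0.03 m/s and value of joint pedal below 0.03 rad and height (world z) of brush between -0.005 and 0.012 m and angle between brush's own z axis and vertical below 0.15 rad and horizontal distance between brush and scrap_tray above 0.1 m); the robot touches nothing.
It fails at once if the fingers touch an offcut (over 1 N) (contact force between the fingers and offcut_long above 1 N or contact force between the fingers and offcut_short above 1 N).
It fails at once if the pedal is pressed (over 0.1 rad) while an offcut is not in the scrap tray (value of joint pedal above 0.1 rad and not (x of offcut_long in the frame of scrap_tray between -0.075 and 0.075 m and y of offcut_long in the frame of scrap_tray between -0.0675 and 0.0675 m and z of offcut_long in the frame of scrap_tray between -0.01 and 0.055 m and x of offcut_short in the frame of scrap_tray between -0.075 and 0.075 m and y of offcut_short in the frame of scrap_tray between -0.0675 and 0.0675 m and z of offcut_short in the frame of scrap_tray between -0.01 and 0.055 m)).
It fails at once if the button or the can is moved by more than 30 mm or tipped over (distance of any of dome_button, screw_can from where it was at the start of the episode above 0.03 m or angle between any of dome_button, screw_can's own z axis and vertical above 0.5 rad).
It also fails if it takes over 69 s, if anything falls off the work surface, if the arm or the gripper's body presses on something with over 40 N, if the wrist force passes 120 N, or if a joint passes its speed limit or range.

## Working session

There is one attempt and no reset: what is moved stays moved. The work goes in short steps, Python scripts to look and compute and a tool call to move; the robot and the scene stay as the last step left them, time stands still between calls to the robot, and variables do not carry over. Pictures are saved under pics/ and viewed, about 8 in all and at most 12, crops included, and the job is handed in when it is done.

Besides the shell and the picture viewer there is one more tool, called after "Emit:" by a JSON object that holds its "name" and its "arguments", one argument or row to a line. step_arm: Moves the arm, as the interface text tells. Its arguments: {"type":"object","properties":{"series":{"type":"array","items":{"type":"array","items":{"type":"number"}}},"grip_force":{"type":"number"}},"required":["series"]}

```bash
mkdir -p pics
cat > h.py <<'E'
from station import *
import numpy as np, cv2
def ray(cam,p):
    m=camera_model(cam);K=np.array(m["intrinsics"]);T=np.array(m["pose"])
    d=T[:3,:3]@np.linalg.solve(K,[p[0],p[1],1.]);return T[:3,3],d
def atz(cam,p,z):
    o,d=ray(cam,p);return o+d*(z-o[2])/d[2]
def tri(pt,ps):
    A=[];b=[]
    M=np.zeros((3,3));v=np.zeros(3)
    for c,p in(("top",pt),("side",ps)):
        o,d=ray(c,p);d=d/np.linalg.norm(d);P=np.eye(3)-np.outer(d,d);M+=P;v+=P@o
    return np.linalg.solve(M,v)
def proj(cam,X):
    m=camera_model(cam);K=np.array(m["intrinsics"]);T=np.linalg.inv(np.array(m["pose"]))
    q=K@(T[:3,:3]@np.array(X)+T[:3,3]);return q[:2]/q[2]
def shot(cam,name):
    im=capture(cam);cv2.imwrite("pics/"+name+".png",im[:,:,::-1]);return im
E
python3 - <<'E'
from h import *
np.set_printoptions(precision=3,suppress=True)
for c in("top","side"):
    shot(c,c+"0");m=camera_model(c);print(c,np.array(m["pose"]),np.array(m["intrinsics"])[0])
    for n in["shear","scrap_tray","stock_tray","offcut_long","offcut_short","brush","foot_valve","pedal_toe","dome_button","screw_can"]:
        r=search_frame(n,c);print(n,[(np.round(q["position"]).tolist(),round(q["conf"],2)) for q in r][:4])
print(sense()["time"])
E
```

```text
top [[-0.01  -0.993  0.115  0.437]
 [-1.     0.009 -0.003  0.009]
 [ 0.002 -0.115 -0.993  1.031]
 [ 0.     0.     0.     1.   ]] [380.923   0.    277.567]
shear [([285.0, 192.0], 0.81)]
scrap_tray [([356.0, 186.0], 0.75)]
stock_tray [([213.0, 180.0], 0.9)]
offcut_long [([282.0, 272.0], 0.78), ([299.0, 182.0], 0.7)]
offcut_short [([266.0, 177.0], 0.75)]
brush [([428.0, 240.0], 0.97), ([436.0, 187.0], 0.85)]
foot_valve [([138.0, 251.0], 0.94)]
pedal_toe [([134.0, 251.0], 0.94)]
dome_button [([339.0, 266.0], 0.87), ([228.0, 263.0], 0.32)]
screw_can [([230.0, 263.0], 0.74)]
side [[-0.972 -0.165  0.165  0.329]
 [-0.232  0.624 -0.746  1.044]
 [ 0.02  -0.764 -0.645  0.989]
 [ 0.     0.     0.     1.   ]] [495.672   0.    275.475]
shear [([264.0, 219.0], 0.61)]
scrap_tray []
stock_tray [([230.0, 272.0], 0.57)]
offcut_long [([327.0, 245.0], 0.76), ([264.0, 198.0], 0.68), ([250.0, 164.0], 0.58)]
offcut_short [([250.0, 217.0], 0.56)]
brush [([327.0, 156.0], 0.84), ([288.0, 144.0], 0.72)]
foot_valve [([280.0, 348.0], 0.77)]
pedal_toe [([282.0, 337.0], 0.58)]
dome_button [([329.0, 207.0], 0.64)]
screw_can [([317.0, 269.0], 0.61)]
1.1
```

View pics/top0.png

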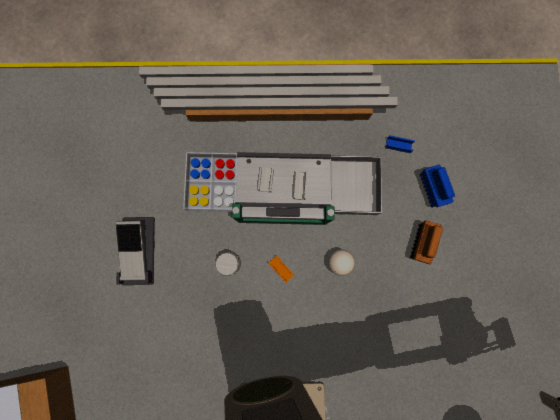

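View pics/side0.png

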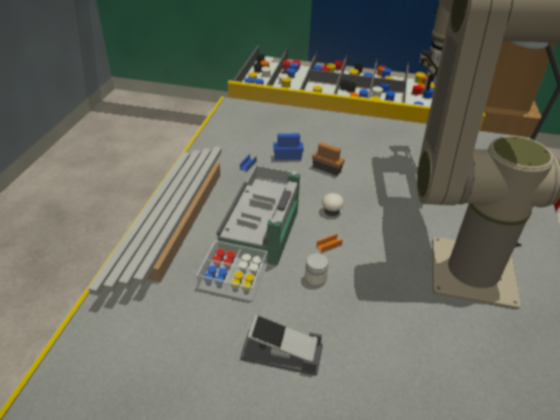

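The top view shows the shear at (285,190). The scrap tray is on its right (356,186, towards -y) and the full stock tray on its left. The offcuts are at (266,179) and (299,185), and the pedal is at (134,250).

Look-alikes:
- **Brush:** brown at (428,242), blue at (438,187). I choose the brown one.
- **Long offcut:** on the bed at (299,185), orange at (281,268), blue at (400,144). I choose the one on the bed.

Next is a close crop and measurement.

Run:
```python
from h import *
np.set_printoptions(precision=3,suppress=True)
t=cv2.imread("pics/top0.png");s=cv2.imread("pics/side0.png")
a=cv2.resize(t[140:225,180:390],(800,324),interpolation=cv2.INTER_CUBIC)
b=cv2.resize(t[210:275,400:465],(270,270),interpolation=cv2.INTER_CUBIC)
c=cv2.resize(s[135:180,300:355],(330,270),interpolation=cv2.INTER_CUBIC)
d=cv2.resize(t[210:290,110:160],(169,270),interpolation=cv2.INTER_CUBIC)
o=np.zeros((594,800,3),np.uint8);o[:324]=a;o[324:,:270]=b;o[324:,270:600]=c;o[324:,600:769]=d
cv2.imwrite("pics/crop1.png",o)
for n,p,q in[("brush",(428,240),(327,156)),("pedal",(134,251),(282,337)),("long",(299,182),(264,198)),("short",(266,177),(250,217)),("dome",(339,266),(329,207)),("can",(230,263),(317,269))]:
    print(n,tri(p,q))
hsv=cv2.cvtColor(t,cv2.COLOR_BGR2HSV)
m=cv2.inRange(hsv,(5,110,60),(20,255,255));m[:, :405]=0;m[:,460:]=0;m[:215]=0;m[270:]=0
pts=cv2.findNonZero(m);r=cv2.minAreaRect(pts);print(r,cv2.boxPoints(r))
for z in(.053,.096):print(z,[atz("top",q,z)[:2] for q in cv2.boxPoints(r)])
```

```text
brush [ 0.469 -0.379  0.052]
pedal [0.451 0.376 0.049]
long [ 0.61  -0.048  0.096]
short [0.627 0.035 0.088]
dome [ 0.414 -0.153  0.018]
can [0.414 0.131 0.032]
((428.8832702636719, 242.24844360351562), (18.98227310180664, 40.97283172607422), 15.708637237548828) [[414.2   259.4  ]
 [425.293 219.957]
 [443.567 225.097]
 [432.473 264.539]]
0.053 [array([ 0.42 , -0.341]), array([ 0.52 , -0.374]), array([ 0.506, -0.421]), array([ 0.406, -0.386])]
0.096 [array([ 0.42 , -0.325]), array([ 0.517, -0.357]), array([ 0.503, -0.402]), array([ 0.408, -0.369])]
```

View pics/crop1.png

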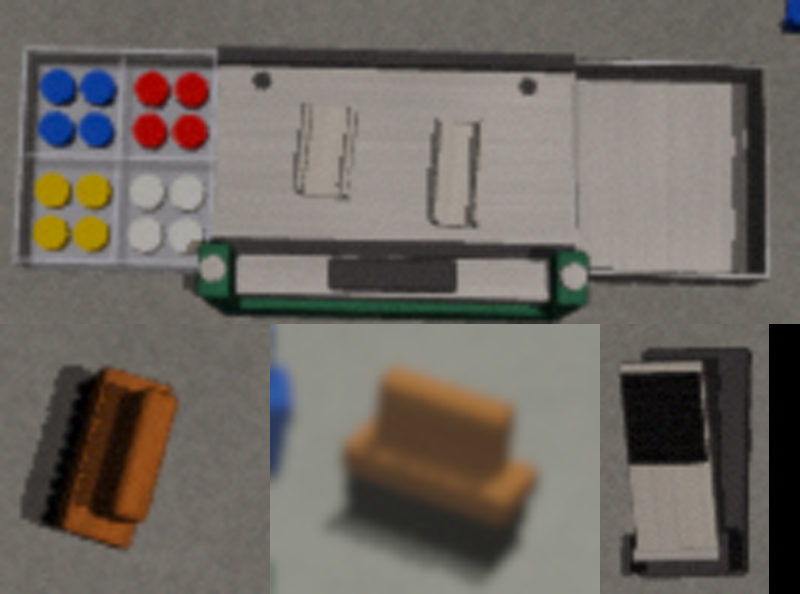

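The crop shows the brown brush ridge at about (435,241) in the top view, with a yaw of about -15°. The long offcut is at (299,185), the short one at (266,179), and the pedal toe at about (129,235).

Run:
```python
from h import *
np.set_printoptions(precision=3,suppress=True)
C=lambda x,y:(180+x/3.81,140+y/3.81)
print("ridge tri",tri((434.9,241.5),(330.2,146.7)))
B=lambda x,y:(400+x/4.154,210+(y-324)/4.154)
print("ridge z.096",[atz("top",B(*p),.096)[:2] for p in((146,389),(177,398),(146,522),(113,513),(145,455))])
print("lip top L,R",atz("top",C(218,47),.082),atz("top",C(575,57),.082))
print("floor R end",atz("top",C(578,228),.07),"floor lip-side",atz("top",C(400,68),.07), "blade side",atz("top",C(400,238),.09))
print("tray rim",[atz("top",C(*p),.052)[:2] for p in((763,68),(768,277),(590,275),(577,62))])
for n,p,z in(("long",[(440,120),(480,122),(475,228),(430,223)],.024+.07),("short",[(303,104),(357,108),(348,198),(296,193)],.09)):
    print(n,[atz("top",C(*q),z)[:2] for q in p],np.mean([atz("top",C(*q),z)[:2] for q in p],0))
print("posts",[atz("top",C(*q),.155)[:2] for q in((212,268),(574,275))])
D=lambda x,y:(110+(x-600)/3.38,210+(y-324)/3.38)
print("toe",atz("top",D(664,408),.077),"toe end",atz("top",D(662,365),.082),"heel",atz("top",D(677,556),.04))
print("base",[atz("top",D(*q),.012)[:2] for q in((643,350),(749,350),(747,575),(622,575))])
s=sense();print(s["time"],s["position"],s["ee_rot"],s["contact_force"])
```

```text
ridge tri [ 0.463 -0.381  0.089]
ridge z.096 [array([ 0.502, -0.381]), array([ 0.497, -0.399]), array([ 0.424, -0.377]), array([ 0.43 , -0.357]), array([ 0.463, -0.378])]
lip top L,R [0.695 0.108 0.082] [ 0.686 -0.131  0.082]
floor R end [ 0.572 -0.132  0.07 ] floor lip-side [ 0.683 -0.014  0.07 ] blade side [ 0.564 -0.012  0.09 ]
tray rim [array([ 0.685, -0.265]), array([ 0.54 , -0.263]), array([ 0.543, -0.142]), array([ 0.691, -0.137])]
long [array([ 0.642, -0.039]), array([ 0.64 , -0.066]), array([ 0.57 , -0.061]), array([ 0.573, -0.032])] [ 0.606 -0.049]
short [array([0.654, 0.051]), array([0.651, 0.015]), array([0.591, 0.022]), array([0.595, 0.056])] [0.623 0.036]
posts [array([0.538, 0.104]), array([ 0.532, -0.116])]
toe [0.488 0.379 0.077] toe end [0.519 0.379 0.082] heel [0.377 0.379 0.04 ]
base [array([0.537, 0.422]), array([0.537, 0.338]), array([0.361, 0.335]), array([0.362, 0.432])]
1.1 [ 0.16  -0.578  0.219] [[ 0.964  0.267 -0.   ]
 [ 0.267 -0.964  0.   ]
 [ 0.    -0.    -1.   ]] [-0.126 -0.17  -0.066]
```

Emit:
{"name": "step_arm", "arguments": {
  "series": [
    [13.8, -4.44, 2.6, 5.4, 60],
    [13.8, -4.44, 2.6, 5.4, 60],
    [13.8, -4.44, 2.6, 5.4, 60],
    [13.8, -4.44, 2.6, 5.4, 60],
    [13.8, -4.44, 2.6, 5.4, 60],
    [13.8, -4.44, 2.6, 5.4, 60],
    [13.8, -4.44, 2.6, 5.4, 60],
    [13.8, -4.44, 2.6, 5.4, 60],
    [13.8, -4.44, 2.6, 5.4, 60],
    [13.8, -4.44, 2.6, 5.4, 60],
    [13.8, -4.44, 2.6, 5.4, 60],
    [13.8, -4.44, 2.6, 5.4, 60]
  ],
  "grip_force": 45
}}

```text
time: 2.1
position: [0.4627, -0.3794, 0.1536]
ee_rot: [[0.957, -0.29, -0.001], [-0.29, -0.957, -0.0], [-0.001, 0.0, -1.0]]
contact_force: [-0.2, -0.8, 0.9]
opening: 0.0602
```

Run:
```python
from h import *
s=sense();print(s["time"],s["position"],s["ee_rot"],s["opening"])
p=np.array(s["position"]);d=np.array([.463,-.38,.063])-p;print(np.array(s["ee_rot"]).T@d/.025)
t=shot("top","t1");a=cv2.resize(t[190:290,380:480],(600,600),interpolation=cv2.INTER_CUBIC)
cv2.imwrite("pics/t1c.png",a[:,:,::-1]); print(proj("top",p))
```

```text
2.1 [ 0.46274585 -0.37936986  0.15356569] [[ 9.56916199e-01 -2.90363540e-01 -6.35112516e-04]
 [-2.90363719e-01 -9.56916332e-01 -2.10088350e-04]
 [-5.46747542e-04  3.85450578e-04 -9.99999776e-01]] 0.06019721601081908
[0.01902752 0.01977142 3.62262574]
[445.76296328 240.98896536]
```

View pics/t1c.png

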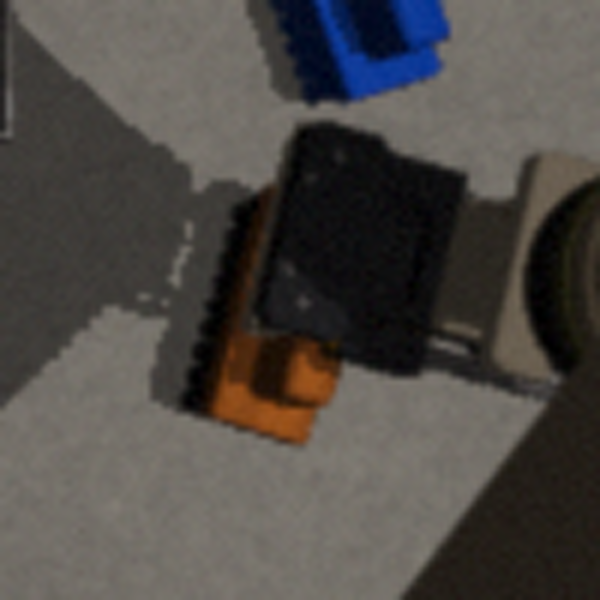

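The gripper hangs over the brown brush, parallel to its ridge, with the blue one clear above it. I'll go down and grip.

Emit:
{"name": "step_arm", "arguments": {
  "series": [
    [0, 0, 1.2, 0, 60],
    [0, 0, 2.2, 0, 60],
    [0, 0, 3.0, 0, 60],
    [0, 0, 3.6, 0, 60],
    [0, 0, 3.6, 0, 60],
    [0, 0, 3.6, 0, 5],
    [0, 0, 3.6, 0, 5],
    [0, 0, 3.6, 0, 5],
    [0, 0, 3.6, 0, 5],
    [0, 0, 3.6, 0, 5],
    [0, 0, 3.6, 0, 5],
    [0, 0, 3.6, 0, 5]
  ],
  "grip_force": 45
}}

```text
time: 3.15
position: [0.4632, -0.3796, 0.0643]
ee_rot: [[0.957, -0.291, 0.001], [-0.291, -0.957, -0.001], [0.001, 0.0, -1.0]]
contact_force: [-0.4, 1.5, 2.8]
opening: 0.0216
```

Emit:
{"name": "step_arm", "arguments": {
  "series": [
    [0, 0, -1.0, 0, 5],
    [0, 0, -2.2, 0, 5],
    [0, 0, -3.6, 0, 5],
    [0, 0, -5.0, 0, 5],
    [0, 0, -6.4, 0, 5],
    [0, 0, -7.6, 0, 5],
    [0, 0, -7.6, 0, 5],
    [0, 0, -7.6, 0, 5]
  ]
}}

```text
time: 3.82
position: [0.4639, -0.3801, 0.2561]
ee_rot: [[0.957, -0.291, 0.003], [-0.291, -0.957, -0.003], [0.004, 0.002, -1.0]]
contact_force: [0.1, -0.3, -1.9]
opening: 0.022
```

Emit:
{"name": "step_arm", "arguments": {
  "series": [
    [0.04, -1, 0, -0.2, 5],
    [0.1, -2.3, 0, -0.5, 5],
    [0.17, -3.8, 0, -0.8, 5],
    [0.23, -5.4, 0, -1.0, 5],
    [0.3, -7.0, 0, -1.2, 5],
    [0.37, -8.6, 0, -1.4, 5],
    [0.44, -10.2, 0, -1.6, 5],
    [0.5, -11.8, 0, -1.8, 5],
    [0.57, -13.4, 0, -2.0, 5],
    [0.64, -15.0, 0, -2.2, 5],
    [0.7, -16.6, 0, -2.4, 5],
    [0.77, -18.2, 0, -2.5, 5]
  ]
}}

```text
time: 4.82
position: [0.6128, 0.0524, 0.2505]
ee_rot: [[0.999, -0.032, -0.004], [-0.032, -0.999, -0.0], [-0.004, 0.0, -1.0]]
contact_force: [-0.3, -0.4, -0.8]
opening: 0.0216
```

Run:
```python
from h import *
s=sense();R=np.array(s["ee_rot"]);print(s["time"],s["position"],np.degrees(np.arctan2(R[1,0],R[0,0])),s["opening"])
print(R.T@(np.array([.627,.087,.165])-s["position"])/.025)
```

```text
4.8167 [0.61284948 0.05241297 0.25051016] -1.8610669042914254 0.0215705816542668
[ 0.5357411  -1.40177107  3.41783533]
```

Emit:
{"name": "step_arm", "arguments": {
  "series": [
    [0.3, -0.8, 0, 0, 5],
    [0.54, -1.4, 0, 0, 5],
    [0.54, -1.4, 0, 0, 5],
    [0.54, -1.4, 1.0, 0, 5],
    [0.54, -1.4, 2.0, 0, 5],
    [0.54, -1.4, 2.7, 0, 5],
    [0.54, -1.4, 2.7, 0, 5],
    [0.54, -1.4, 2.7, 0, 5]
  ]
}}

```text
time: 5.48
position: [0.6265, 0.084, 0.1832]
ee_rot: [[0.999, -0.034, -0.006], [-0.034, -0.999, -0.0], [-0.006, 0.001, -1.0]]
contact_force: [0.1, -0.7, -0.8]
opening: 0.0217
```

Run:
```python
from h import *
s=sense();R=np.array(s["ee_rot"]);print(s["time"],s["position"],np.degrees(np.arctan2(R[1,0],R[0,0])),s["contact_force"])
t=shot("top","t2");u=shot("side","s2")
a=cv2.resize(t[130:230,170:400],(800,348),interpolation=cv2.INTER_CUBIC)
b=cv2.resize(u[150:310,190:350],(250,250),interpolation=cv2.INTER_CUBIC)
o=np.zeros((598,800,3),np.uint8);o[:348]=a;o[348:,:250]=b;cv2.imwrite("pics/c2.png",o[:,:,::-1])
```

```text
5.4833 [0.62651562 0.08403775 0.1832044 ] -1.9755617572620436 [ 0.12422057 -0.67188728 -0.7705971 ]
```

View pics/c2.png

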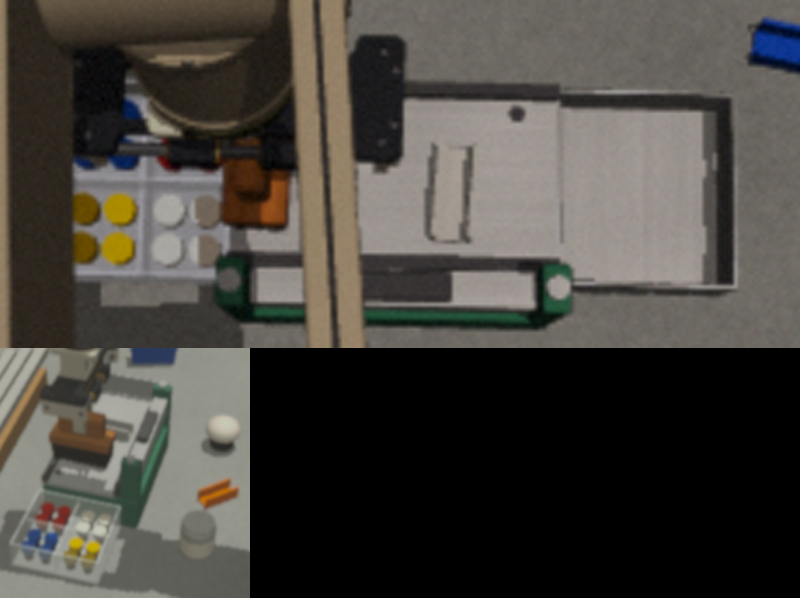

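Run:
```python
from h import *
for p in((234.1,193.3),(252.5,195)):print(atz("top",p,.172))
```

```text
[0.57521809 0.10552943 0.172     ]
[0.57090931 0.06356705 0.172     ]
```

The brush hangs clear behind the short offcut. Its near end is at x≈0.573 and its centre at 0.626, in line with the channel. I'll lower it.

Emit:
{"name": "step_arm", "arguments": {
  "series": [
    [0, -0.15, 0, 0, 5],
    [0, -0.15, 0.6, 0, 5],
    [0, -0.15, 1.2, 0, 5],
    [0, -0.15, 1.6, 0, 5],
    [0, -0.15, 1.8, 0, 5],
    [0, -0.15, 1.88, 0, 5],
    [0, -0.15, 1.88, 0, 5],
    [0, -0.15, 1.88, 0, 5]
  ]
}}

```text
time: 6.25
position: [0.6292, 0.0886, 0.1401]
ee_rot: [[0.999, -0.034, 0.001], [-0.034, -0.999, 0.0], [0.001, -0.0, -1.0]]
contact_force: [1.0, -0.7, -0.9]
opening: 0.0217
```

Emit:
{"name": "step_arm", "arguments": {
  "series": [
    [0, 0, 0, 0, 5],
    [0, 0, 0, 0, 5]
  ]
}}

```text
time: 6.42
position: [0.6292, 0.0886, 0.1401]
ee_rot: [[0.999, -0.034, 0.001], [-0.034, -0.999, 0.0], [0.001, -0.0, -1.0]]
contact_force: [0.7, -0.3, -1.7]
opening: 0.0214
```

Emit:
{"name": "step_arm", "arguments": {
  "series": [
    [-0.08, 0, 0.1, 0, 5],
    [-0.08, 0, 0.16, 0, 5],
    [-0.08, 0, 0.16, 0, 5],
    [-0.08, 0, 0.16, 0, 5]
  ]
}}

```text
time: 6.75
position: [0.6265, 0.0886, 0.1349]
ee_rot: [[0.999, -0.034, -0.0], [-0.034, -0.999, -0.0], [-0.0, 0.0, -1.0]]
contact_force: [-0.3, 0.0, -1.3]
opening: 0.0218
```

Emit:
{"name": "step_arm", "arguments": {
  "series": [
    [0, 0.2, 0, 0, 5],
    [0, 0.6, 0, 0, 5],
    [0, 1.0, 0, 0, 5],
    [0, 1.4, 0, 0, 5],
    [0, 1.8, 0, 0, 5],
    [0, 2.2, 0, 0, 5],
    [0, 2.6, 0, 0, 5],
    [0, 3.0, 0, 0, 5],
    [0, 3.4, 0, 0, 5],
    [0, 3.8, 0, 0, 5],
    [0, 4.2, 0, 0, 5],
    [0, 4.6, 0, 0, 5]
  ]
}}

```text
time: 7.75
position: [0.6228, -0.0272, 0.1352]
ee_rot: [[0.999, -0.034, 0.0], [-0.034, -0.999, 0.0], [0.0, -0.0, -1.0]]
contact_force: [-0.3, 0.6, -1.3]
opening: 0.0221
```

Emit:
{"name": "step_arm", "arguments": {
  "series": [
    [0, 0.4, 0, 0, 5],
    [0, 0.8, 0, 0, 5],
    [0, 1.2, 0, 0, 5],
    [0, 1.6, 0, 0, 5],
    [0, 2.0, 0, 0, 5],
    [0, 2.4, 0, 0, 5],
    [0, 2.8, 0, 0, 5],
    [0, 3.3, 0, 0, 5],
    [0, 3.8, 0, 0, 5],
    [0, 4.3, 0, 0, 5],
    [0, 4.8, 0, 0, 5],
    [0, 5.2, 0, 0, 5]
  ]
}}

```text
time: 8.75
position: [0.6183, -0.158, 0.1352]
ee_rot: [[0.999, -0.034, 0.0], [-0.034, -0.999, -0.0], [0.0, 0.0, -1.0]]
contact_force: [0.5, 0.6, -1.6]
opening: 0.0215
```

Emit:
{"name": "step_arm", "arguments": {
  "series": [
    [0, 0, 0, 0, 5],
    [0, 0, 0, 0, 5]
  ]
}}

```text
time: 8.92
position: [0.6182, -0.1569, 0.135]
ee_rot: [[0.999, -0.035, -0.0], [-0.035, -0.999, 0.0], [-0.0, -0.0, -1.0]]
contact_force: [0.1, 0.3, -1.3]
opening: 0.0217
```

Run:
```python
from h import *
t=shot("top","t3");u=shot("side","s3")
a=cv2.resize(t[130:230,170:400],(800,348),interpolation=cv2.INTER_CUBIC)
b=cv2.resize(u[140:270,190:350],(308,250),interpolation=cv2.INTER_CUBIC)
o=np.zeros((598,800,3),np.uint8);o[:348]=a;o[348:,:308]=b;cv2.imwrite("pics/c3.png",o[:,:,::-1])
```

```text
(no output)
```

View pics/c3.png

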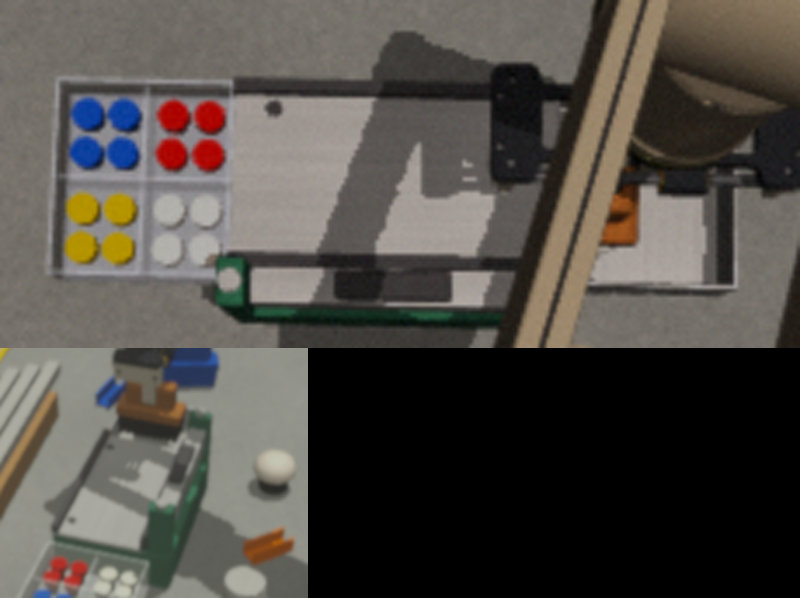

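The bed is clear. I'll lift and carry the brush back to its old place.

Emit:
{"name": "step_arm", "arguments": {
  "series": [
    [0, 0, -0.8, 0, 5],
    [0, 0, -1.8, 0, 5],
    [0, 0, -2.8, 0, 5],
    [-0.5, 0.8, -3, 0, 5],
    [-1.2, 1.9, -3, 0, 5],
    [-2.0, 3.1, -3, 0, 5],
    [-2.8, 4.4, -3, 0, 5],
    [-3.7, 5.7, -3, 0, 5],
    [-4.6, 7.0, -3, 0, 5],
    [-5.4, 8.3, -3, 0, 5],
    [-5.9, 9.1, -3, 0, 5],
    [-5.9, 9.1, -3, 0, 5]
  ]
}}

```text
time: 10.02
position: [0.4606, -0.3819, 0.2102]
ee_rot: [[0.999, -0.038, -0.001], [-0.038, -0.999, -0.001], [-0.001, 0.002, -1.0]]
contact_force: [0.1, 0.2, -1.9]
opening: 0.022
```

Run:
```python
from h import *
np.set_printoptions(precision=3,suppress=True)
s=sense();R=np.array(s["ee_rot"]);print(s["time"],s["position"])
print(R.T@(np.array([.463,-.38,.065])-s["position"])/.025)
t=shot("top","t4");u=shot("side","s4")
a=cv2.resize(t[130:270,310:480],(486,400),interpolation=cv2.INTER_CUBIC)
b=cv2.resize(u[120:230,220:350],(300,254),interpolation=cv2.INTER_CUBIC)
o=np.zeros((400,800,3),np.uint8);o[:,:486]=a;o[:254,490:790]=b;cv2.imwrite("pics/c4.png",o[:,:,::-1])
```

```text
10.0167 [ 0.461 -0.382  0.21 ]
[ 0.098 -0.088  5.806]
```

View pics/c4.png

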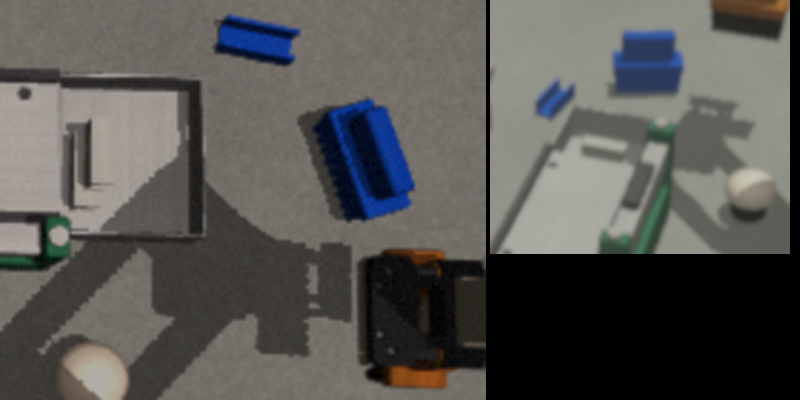

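The tray holds both offcuts against its bed-side wall, apparently overlapping, so I'll look closer before putting the brush down.

Run:
```python
from h import *
t=cv2.imread("pics/t4.png");u=cv2.imread("pics/s4.png")
a=cv2.resize(t[150:215,320:385],(500,500),interpolation=cv2.INTER_CUBIC)
b=cv2.resize(u[160:215,240:300],(300,275),interpolation=cv2.INTER_CUBIC)
o=np.zeros((500,800,3),np.uint8);o[:,:500]=a;o[:275,500:]=b;o=cv2.convertScaleAbs(o,alpha=1.15);cv2.imwrite("pics/c5.png",o)
for c in("top","side"):
  for n in("offcut_long","offcut_short"):print(c,n,search_frame(n,c)[:3])
```

```text
top offcut_long [{'position': [281.6, 272.8], 'conf': 0.63}, {'position': [400.6, 142.7], 'conf': 0.56}, {'position': [338.6, 187.6], 'conf': 0.49}]
top offcut_short []
side offcut_long [{'position': [325.7, 243.9], 'conf': 0.72}, {'position': [247.8, 161.5], 'conf': 0.48}]
side offcut_short [{'position': [269.8, 183.9], 'conf': 0.61}]
```

View pics/c5.png

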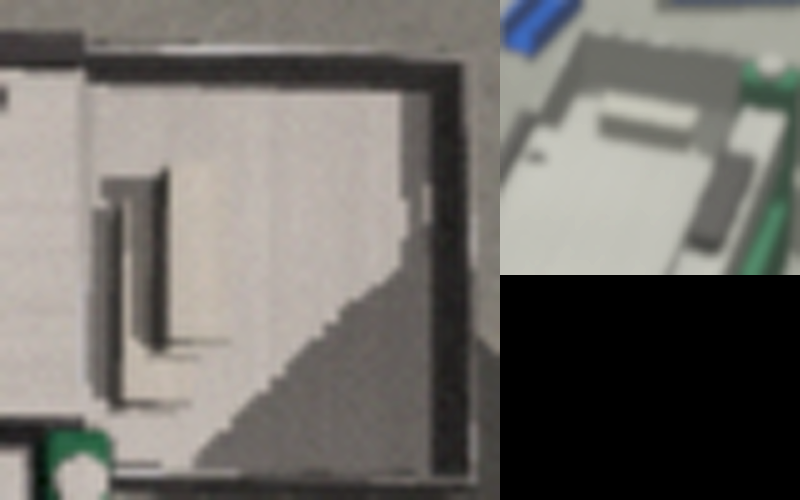

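Run:
```python
from h import *
np.set_printoptions(precision=3,suppress=True)
T=lambda x,y:(320+x/500*65,150+y/500*65)
S=lambda x,y:(240+(x-500)/5,160+y/5)
for q in((650,110),(650,100),(650,120),(650,140)):
  for p in((165,260),(200,260),(110,300)):print(q,p,tri(T(*p),S(*q)))
for p in((165,170),(165,350),(225,260)):print(p,[atz("top",T(*p),z) for z in(.03,.05)])
for X in((.61,-.15,.02),(.61,-.17,.02),(.62,-.18,.05),(.62,-.19,.06)):print(X,proj("side",X),proj("top",X))
```

```text
(650, 110) (165, 260) [ 0.614 -0.157  0.073]
(650, 110) (200, 260) [ 0.616 -0.171  0.063]
(650, 110) (110, 300) [ 0.603 -0.136  0.089]
(650, 100) (165, 260) [ 0.613 -0.156  0.082]
(650, 100) (200, 260) [ 0.615 -0.169  0.072]
(650, 100) (110, 300) [ 0.602 -0.134  0.098]
(650, 120) (165, 260) [ 0.615 -0.159  0.064]
(650, 120) (200, 260) [ 0.617 -0.172  0.054]
(650, 120) (110, 300) [ 0.604 -0.137  0.081]
(650, 140) (165, 260) [ 0.617 -0.162  0.046]
(650, 140) (200, 260) [ 0.619 -0.176  0.035]
(650, 140) (110, 300) [ 0.606 -0.14   0.063]
(165, 170) [array([ 0.653, -0.166,  0.03 ]), array([ 0.648, -0.162,  0.05 ])]
(165, 350) [array([ 0.589, -0.164,  0.03 ]), array([ 0.586, -0.16 ,  0.05 ])]
(225, 260) [array([ 0.621, -0.186,  0.03 ]), array([ 0.617, -0.182,  0.05 ])]
(0.61, -0.15, 0.02) [270.532 197.123] [335.444 188.555]
(0.61, -0.17, 0.02) [272.038 193.354] [342.874 188.488]
(0.62, -0.18, 0.05) [269.865 183.479] [348.56  182.729]
(0.62, -0.19, 0.06) [270.666 179.111] [353.142 181.98 ]
```

The short offcut rests partly on the long one, with its top at about z 0.06. Both are within the walls, but the margin to 55 mm is unclear. I'll tap it down gently with the bristles.

Emit:
{"name": "step_arm", "arguments": {
  "series": [
    [0.6, -0.8, 0, 0, 5],
    [1.4, -1.9, 0, 0, 5],
    [2.3, -3.1, 0, 0, 5],
    [3.2, -4.3, 0, 0, 5],
    [4.1, -5.5, 0, 0, 5],
    [5.0, -6.7, 0, 0, 5],
    [5.87, -7.8, 0, 0, 5],
    [5.87, -7.8, 0.6, 0, 5],
    [5.87, -7.8, 1.4, 0, 5],
    [5.87, -7.8, 2.0, 0, 5],
    [5.87, -7.8, 2.0, 0, 5],
    [5.87, -7.8, 2.0, 0, 5]
  ]
}}

```text
time: 11.32
position: [0.616, -0.1872, 0.159]
ee_rot: [[0.999, -0.032, -0.002], [-0.032, -0.999, 0.001], [-0.003, -0.001, -1.0]]
contact_force: [0.7, -0.1, -2.4]
opening: 0.0214
```

Emit:
{"name": "step_arm", "arguments": {
  "series": [
    [0, 0, 0.2, 0, 5],
    [0, 0, 0.4, 0, 5],
    [0, 0, 0.6, 0, 5],
    [0, 0, 0.8, 0, 5],
    [0, 0, 1.0, 0, 5],
    [0, 0, 1.2, 0, 5]
  ]
}}

```text
time: 11.82
position: [0.6169, -0.1893, 0.1307]
ee_rot: [[0.999, -0.034, 0.001], [-0.034, -0.999, -0.001], [0.001, 0.001, -1.0]]
contact_force: [-5.3, -4.5, 33.9]
opening: 0.0218
```

Emit:
{"name": "step_arm", "arguments": {
  "series": [
    [0, 0, -0.6, 0, 5],
    [0, 0, -1.6, 0, 5],
    [0, 0, -2.8, 0, 5],
    [-0.6, 0.8, -3.2, 0, 5],
    [-1.4, 1.9, -3.2, 0, 5],
    [-2.3, 3.1, -3.2, 0, 5],
    [-3.2, 4.3, -3.2, 0, 5],
    [-4.1, 5.5, -3.2, 0, 5],
    [-5.0, 6.7, -3.2, 0, 5],
    [-5.9, 7.8, -3.2, 0, 5],
    [-5.9, 7.8, -3.2, 0, 5],
    [-5.9, 7.8, -3.2, 0, 5]
  ]
}}

```text
time: 12.82
position: [0.4611, -0.3802, 0.2099]
ee_rot: [[0.999, -0.038, -0.0], [-0.038, -0.999, 0.0], [-0.0, -0.0, -1.0]]
contact_force: [0.7, -0.6, -1.0]
opening: 0.022
```

Run:
```python
from h import *
t=np.mean([capture("top").astype(float) for _ in range(4)],0);u=np.mean([capture("side").astype(float) for _ in range(4)],0)
t=t.astype(np.uint8)[:,:,::-1];u=u.astype(np.uint8)[:,:,::-1]
cv2.imwrite("pics/t6.png",t);cv2.imwrite("pics/s6.png",u)
a=cv2.resize(t[158:206,326:374],(400,400),interpolation=cv2.INTER_CUBIC)
b=cv2.resize(u[165:213,246:294],(400,400),interpolation=cv2.INTER_CUBIC)
o=np.hstack([a,b]);o=np.clip(255*(np.clip(o/255.,0,1)**1.6)*1.5,0,255).astype(np.uint8)
# reference model points: tray and bed edges
cv2.imwrite("pics/c6.png",o);s=sense();print(s["time"],s["position"],s["ee_rot"][:,2])
```

```text
13.2167 [ 0.46319635 -0.37777148  0.21010697] [ 1.59057042e-05  1.03307496e-04 -9.99999995e-01]
```

View pics/c6.png

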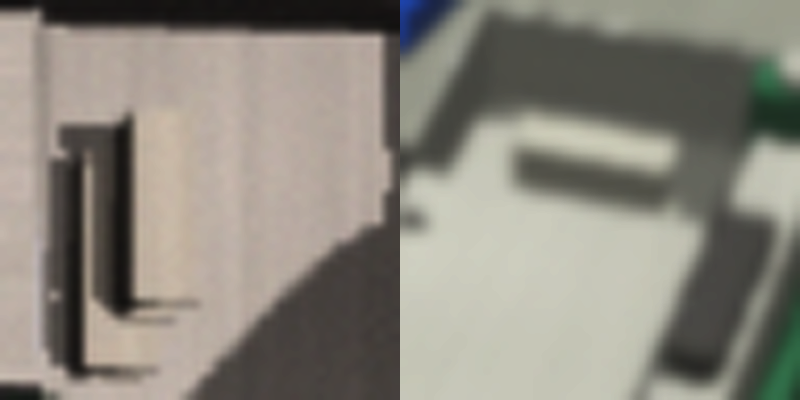

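Run:
```python
from h import *
np.set_printoptions(precision=4,suppress=True)
T=lambda x,y:(326+x/8.333,158+y/8.333)
S=lambda x,y:(246+(x-400)/8.333,165+y/8.333)
print("near/left edge",tri(T(130,205),S(592,158)),"far/right",tri(T(190,205),S(600,124)))
for n,X in(("near corners",[(130,112),(130,300),(190,110),(190,300)]),):
  print([atz("top",T(*p),.064) for p in X])
P=[T(130,112),T(130,300),T(190,110),T(190,300)];Q=[S(515,148),S(675,168),S(525,112),S(678,138)]
for p,q in zip(P,Q):
  X=tri(p,q);print(X,proj("top",X)-p,proj("side",X)-q)
print("bed end calib", tri(T(42,205),S(590,205)))
```

```text
near/left edge [ 0.6179 -0.1595  0.0634] far/right [ 0.6183 -0.1775  0.066 ]
[array([ 0.6472, -0.1602,  0.064 ]), array([ 0.5882, -0.1585,  0.064 ]), array([ 0.6477, -0.1789,  0.064 ]), array([ 0.588, -0.177,  0.064])]
[ 0.6478 -0.1607  0.0614] [-0.0004 -0.0037] [0.003  0.0008]
[ 0.5868 -0.1583  0.0659] [0.0478 0.4241] [-0.3461 -0.0704]
[ 0.648  -0.1786  0.0652] [-0.0245 -0.2319] [0.1854 0.0458]
[ 0.5882 -0.1766  0.0659] [-0.0243 -0.2099] [0.17   0.0339]
bed end calib [ 0.6151 -0.1326  0.0627]
```

The upper face is flat, 60 × 19 mm at z ≈ 0.0645, so the short offcut lies on its side on the long one. That puts its origin at z ≈ 0.047, within limits, and it held firm under 34 N. Now I'll set the brush down.

Emit:
{"name": "step_arm", "arguments": {
  "series": [
    [0, 0, 0.8, 0, 5],
    [0, 0, 1.9, 0, 5],
    [0, 0, 3.0, 0, 5],
    [0, 0, 4.0, 0, 5],
    [0, 0, 4.8, 0, 5],
    [0, 0, 5.3, 0, 5],
    [0, 0, 5.55, 0, 5],
    [0, 0, 5.6, 0, 5],
    [0, 0, 5.65, 0, 5],
    [0, 0, 5.65, 0, 5]
  ]
}}

```text
time: 14.05
position: [0.4634, -0.3793, 0.0703]
ee_rot: [[0.999, -0.034, 0.002], [-0.034, -0.999, -0.002], [0.002, 0.002, -1.0]]
contact_force: [-0.2, 0.3, -2.5]
opening: 0.0219
```

Emit:
{"name": "step_arm", "arguments": {
  "series": [
    [0, 0, 0.05, 0, 5],
    [0, 0, 0.1, 0, 5],
    [0, 0, 0.1, 0, 5]
  ]
}}

```text
time: 14.3
position: [0.4628, -0.3789, 0.067]
ee_rot: [[0.999, -0.034, 0.001], [-0.034, -0.999, -0.001], [0.001, 0.001, -1.0]]
contact_force: [0.9, -0.7, -1.3]
opening: 0.0221
```

Emit:
{"name": "step_arm", "arguments": {
  "series": [
    [0, 0, 0.04, 0, 5],
    [0, 0, 0.08, 0, 5],
    [0, 0, 0.08, 0, 5]
  ]
}}

```text
time: 14.55
position: [0.4624, -0.3785, 0.0642]
ee_rot: [[0.999, -0.034, -0.0], [-0.034, -0.999, 0.0], [-0.0, -0.0, -1.0]]
contact_force: [-0.4, -0.0, -2.4]
opening: 0.0213
```

Emit:
{"name": "step_arm", "arguments": {
  "series": [
    [0, 0, 0.02, 0, 40],
    [0, 0, 0.02, 0, 40],
    [0, 0, 0.02, 0, 50],
    [0, 0, 0.02, 0, 50],
    [0, 0, -0.8, 0, 50],
    [0, 0, -2.0, 0, 50],
    [0, 0, -3.4, 0, 50],
    [0, 0, -5.0, 0, 50],
    [0, 0, -6.6, 0, 50],
    [0, 0, -8, 0, 50],
    [0, 0, -8, 0, 50]
  ]
}}

```text
time: 15.47
position: [0.4652, -0.3811, 0.2747]
ee_rot: [[0.999, -0.034, 0.01], [-0.034, -0.999, -0.01], [0.01, 0.01, -1.0]]
contact_force: [1.0, -0.7, 1.3]
opening: 0.05
```

Run:
```python
from h import *
np.set_printoptions(precision=3,suppress=True)
s=sense();R=np.array(s["ee_rot"]);print(s["time"],s["position"],R[:,0],s["opening"])
print(R.T@(np.array([.488,.379,.255])-s["position"])/.025)
u=shot("side","s7");t=shot("top","t7")
print(search_frame("brush","side")[:3],search_frame("brush","top")[:3],search_frame("pedal_toe","side"))
for z in(.05,.096):print(proj("side",(.463,-.379,z)))
```

```text
15.4667 [ 0.465 -0.381  0.275] [ 0.999 -0.034  0.01 ] 0.050031618843922945
[ -0.122 -30.424   0.498]
[{'position': [327.1, 158.2], 'conf': 0.8}, {'position': [290.1, 145.3], 'conf': 0.73}] [{'position': [436.2, 184.6], 'conf': 0.86}, {'position': [426.8, 241.9], 'conf': 0.62}] [{'position': [282.3, 335.2], 'conf': 0.55}, {'position': [328.3, 205.1], 'conf': 0.2}]
[328.613 156.808]
[329.84  145.306]
```

Emit:
{"name": "step_arm", "arguments": {
  "series": [
    [0, -1, 0, 0, 10],
    [0, -2.4, 0, 0, 10],
    [0, -4, 0, 0, 0],
    [0, -5.6, 0, 0, 0],
    [0, -7.2, 0, 0, 0],
    [0, -8.8, 0, 0, 0],
    [0, -10.4, 0, 0, 0],
    [0, -12, 0, 0, 0],
    [0, -13.6, 0, 0, 0],
    [0, -15.2, 0, 0, 0],
    [0, -16.8, 0, 0, 0],
    [0, -18, 0, 0, 0]
  ]
}}

```text
time: 16.72
position: [0.4764, 0.074, 0.2625]
ee_rot: [[0.999, -0.033, -0.003], [-0.033, -0.999, 0.001], [-0.003, -0.0, -1.0]]
contact_force: [0.6, -0.4, 0.0]
opening: 0.0006
```

Emit:
{"name": "step_arm", "arguments": {
  "series": [
    [0, -1.4, 0, 0, 0],
    [0, -2.8, 0, 0, 0],
    [0, -4.4, 0, 0, 0],
    [0, -6, 0, 0, 0],
    [0, -7.6, 0, 0, 0],
    [0, -9, 0, 0, 0],
    [0, -10.4, 0, 0, 0],
    [0, -11.5, 0, 0, 0],
    [0, -12.2, 0, 0, 0],
    [0, -12.4, 0, 0, 0],
    [0, -12.4, 0, 0, 0],
    [0, -12.4, 0, 0, 0]
  ]
}}

```text
time: 17.72
position: [0.4879, 0.3801, 0.263]
ee_rot: [[0.999, -0.034, -0.002], [-0.034, -0.999, -0.002], [-0.002, 0.002, -1.0]]
contact_force: [0.4, -1.2, 0.0]
opening: 0.0008
```

Run:
```python
from h import *
np.set_printoptions(precision=3,suppress=True)
s=sense();R=np.array(s["ee_rot"]);print(s["time"],s["position"],R[:,0],s["opening"])
print(R.T@(np.array([.488,.379,.1])-s["position"])/.025)
u=shot("side","s8");print(search_frame("pedal_toe","side"),search_frame("foot_valve","side"))
print("proj toe",proj("side",(.488,.379,.077)),proj("side",(.519,.379,.083)),proj("side",(.377,.379,.04)),proj("side",(.519,.41,.083)))
S=(.0,)
a=u[300:390,220:340];b=cv2.resize(a,(720,540),interpolation=cv2.INTER_CUBIC)
for X in((.488,.379,.077),):
  q=proj("side",X);cv2.circle(b,(int((q[0]-220)*6),int((q[1]-300)*6)),5,(255,0,0),2)
cv2.imwrite("pics/c8.png",b[:,:,::-1])
```

```text
17.7167 [0.488 0.38  0.263] [ 0.999 -0.034 -0.002] 0.0007611300650722398
[0.019 0.032 6.518]
[{'position': [279.8, 337.0], 'conf': 0.96}] [{'position': [278.4, 348.0], 'conf': 0.72}]
proj toe [267.191 327.397] [253.814 322.95 ] [314.834 347.501] [250.078 334.086]
```

View pics/c8.png

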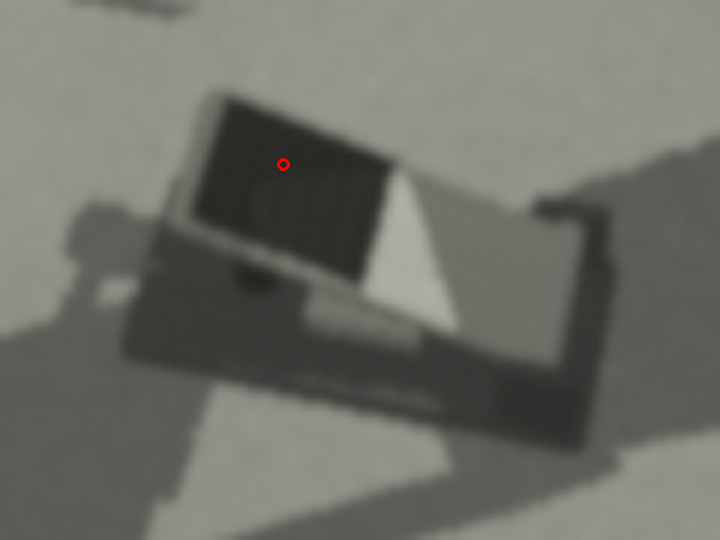

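The target point falls in the middle of the ribbed tread, at about (267,327) in the side view. I'll go down and press.

Emit:
{"name": "step_arm", "arguments": {
  "series": [
    [0, 0, 1, 0, 0],
    [0, 0, 2.2, 0, 0],
    [0, 0, 3.6, 0, 0],
    [0, 0, 5, 0, 0],
    [0, 0, 6.0, 0, 0],
    [0, 0, 6.6, 0, 0],
    [0, 0, 6.8, 0, 0],
    [0, 0, 6.8, 0, 0]
  ]
}}

```text
time: 18.53
position: [0.4876, 0.3795, 0.0929]
ee_rot: [[0.999, -0.035, -0.002], [-0.035, -0.999, -0.002], [-0.002, 0.002, -1.0]]
contact_force: [0.7, 0.1, -0.7]
opening: 0.0008
```

Emit:
{"name": "step_arm", "arguments": {
  "series": [
    [0, 0, 0.3, 0, 0],
    [0, 0, 0.6, 0, 0],
    [0, 0, 0.9, 0, 0],
    [0, 0, 1.2, 0, 0],
    [0, 0, 1.4, 0, 0],
    [0, 0, 1.55, 0, 0],
    [0, 0, 1.6, 0, 0],
    [0, 0, 1.6, 0, 0]
  ]
}}

```text
time: 19.2
position: [0.4922, 0.3822, 0.0578]
ee_rot: [[0.999, -0.034, 0.008], [-0.034, -0.999, 0.003], [0.008, -0.004, -1.0]]
contact_force: [5.0, -1.8, 12.0]
opening: 0.0003
```

Emit:
{"name": "step_arm", "arguments": {
  "series": [
    [0, 0, 0.15, 0, 0],
    [0, 0, 0.3, 0, 0],
    [0, 0, 0.4, 0, 0],
    [0, 0, 0.4, 0, 0]
  ]
}}

```text
time: 19.53
position: [0.4934, 0.3823, 0.0486]
ee_rot: [[0.999, -0.034, 0.01], [-0.034, -0.999, 0.004], [0.01, -0.004, -1.0]]
contact_force: [7.3, -3.9, 14.2]
opening: 0.0004
```

Emit:
{"name": "step_arm", "arguments": {
  "series": [
    [0, 0, 0.08, 0, 0],
    [0, 0, 0.16, 0, 0],
    [0, 0, 0.16, 0, 0]
  ]
}}

```text
time: 19.78
position: [0.4938, 0.3823, 0.0468]
ee_rot: [[0.999, -0.034, 0.011], [-0.034, -0.999, 0.004], [0.011, -0.004, -1.0]]
contact_force: [2.2, -7.5, 26.2]
opening: 0.0007
```

The force rose to 26 N while motion stalled at z ≈ 0.047, so the pedal is on its stop. I'll hold for about 1.2 s, then release.

Emit:
{"name": "step_arm", "arguments": {
  "series": [
    [0, 0, 0, 0, 0],
    [0, 0, 0, 0, 0],
    [0, 0, 0, 0, 0],
    [0, 0, 0, 0, 0],
    [0, 0, 0, 0, 0],
    [0, 0, 0, 0, 0],
    [0, 0, 0, 0, 0],
    [0, 0, 0, 0, 0],
    [0, 0, 0, 0, 0],
    [0, 0, 0, 0, 0],
    [0, 0, 0, 0, 0],
    [0, 0, 0, 0, 0]
  ]
}}

```text
time: 20.78
position: [0.4938, 0.3823, 0.0468]
ee_rot: [[0.999, -0.034, 0.011], [-0.034, -0.999, 0.004], [0.011, -0.004, -1.0]]
contact_force: [2.3, -7.7, 27.3]
opening: 0.0005
```

Emit:
{"name": "step_arm", "arguments": {
  "series": [
    [0, 0, -0.3, 0, 0],
    [0, 0, -0.7, 0, 0],
    [0, 0, -1.2, 0, 0],
    [0, 0, -1.8, 0, 0],
    [0, 0, -2.8, 0, 0],
    [0, 0, -4, 0, 0],
    [0, 0, -5.2, 0, 0],
    [0, 0, -6.2, 0, 0],
    [0, 0, -6.2, 0, 0],
    [0, 0, -6.2, 0, 0],
    [0, 0, -6.2, 0, 0],
    [0, 0, -6.2, 0, 0]
  ]
}}

```text
time: 21.78
position: [0.4875, 0.3805, 0.1936]
ee_rot: [[0.999, -0.034, -0.002], [-0.034, -0.999, -0.001], [-0.002, 0.001, -1.0]]
contact_force: [-0.5, -1.1, -0.3]
opening: 0.0
```

Run:
```python
from h import *
s=sense();print(s["time"],s["position"],s["contact_force"],np.abs(s["qvel"]).max())
t=shot("top","t9")[:,:,::-1];u=shot("side","s9")[:,:,::-1]
a=cv2.resize(t[140:280,310:460],(420,392),interpolation=cv2.INTER_CUBIC)
b=cv2.resize(u[130:390,200:360],(370,600),interpolation=cv2.INTER_CUBIC)
o=np.zeros((600,800,3),np.uint8);o[:392,:420]=a;o[:,425:795]=b;cv2.imwrite("pics/c9.png",o)
```

```text
21.7833 [0.48752352 0.3804974  0.19357254] [-0.49196795 -1.08660732 -0.28833707] 0.008096558707980896
```

View pics/c9.png

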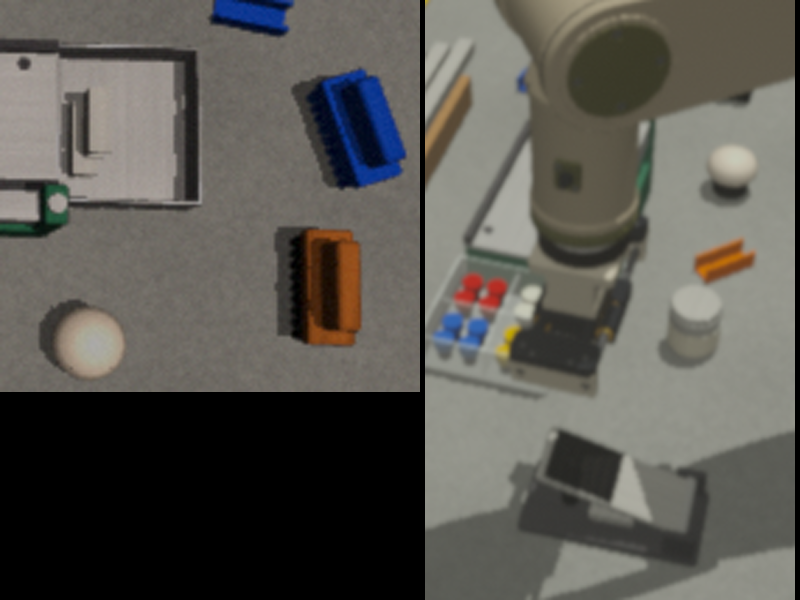

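The brush stands upright on the bench, both offcuts are in the tray, the pedal is up, and the button and can have not moved. I'm handing in.

```bash
python3 -c "
from station import *
print(close_job())"
```

```text
the job is handed in; nothing more can be done
None
```

The job is handed in at about 22 s of the 69 s allowed; no verdict was reported.

- **Sweep:** I swept both offcuts off the bed into the scrap tray with the brown brush; the fingers never came near them. I then stood the brush back where it had been on the bench, bristles down. The last picture shows it upright there.
- **Pedal:** I pressed the toe until it stalled at z ≈ 0.047 m, with about 27 N vertical force, and held it for over 1 s. After I let go, the picture shows it back up.
- **Bystanders:** The button and the can look unmoved in the last pictures, but I did not measure them again.
- **Closest margin:** The short offcut lies on its side on top of the long one in the tray. Its top is at about z = 0.0645 m, so by my estimate its origin is about 0.047 m high against the 0.055 m limit. I tried to tap it down with the bristles, but it did not move under 34 N, so I left it there.
- **Weak detections:** The trained networks found the offcuts in the tray only with low confidence or not at all. I judged their position from the pictures and two-view measurement instead.

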